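# File a page of cased coins in the lever arch file

### The arm

A 6-joint arm with a two-finger parallel gripper is mounted at the origin on the work surface. World frame = base frame: x ahead of the robot, y to its left, z up, the work surface at z = 0. Lengths are in mm, angles in rad, forces in N, time in s.
With the tool pointing down it reaches from about 300 to 775 mm from the base axis. Payload 14.6 kg.
Tool frame: the origin (TCP) lies between the finger pads; the fingertips stand 19 mm ahead of it and the grasp point (between the pads) is the TCP; z points along the fingers, y is the line along which they close (so a half turn about z gives the same grasp; the last joint's range is limited). The gripper opens to 94 mm and grips with 3 to 60 N. Pads are 16 mm wide; open, the fingers measure 119 mm over their backs; the gripper's body (75 mm by 177 mm) begins 78 mm behind the grasp point.
Start: joints at [1.115, 0.3, 1.521, -0, 1.321, -0.067], TCP at [208.49, 508.942, 224.446] pointing down, gripper open.
Joint ranges: [-3.03, 3.03], [-0.79, 2.21], [0.23, 2.52], [-1.04, 4.18], [0, 3.07], [-2.55, 2.55]. Speed limits (rad/s): [2.22, 2.22, 2.57, 3.14, 3.14, 3.14].

### API

Orientations are given as [roll, pitch, yaw] about the fixed x, y, z axes, in that order (R = Rz(yaw) Ry(pitch) Rx(roll)).
In Python, from cell import monitor, imaging, job, find_in, trace gives the robot as it stands. The module is installed in compiled form; this text tells all that it offers.
- The arm moves only by the tool arm_command, never from a script. Its argument "steps" is a list of rows, each a list of 5 numbers: the opening, from 0 (shut) to 1 (fully open), then the shift along the tool's x, y, z in mm, then the turn about the tool's z in degrees. In form: [[gripper, dx, dy, dz, turn], ...]. A call has 1 to 20 rows; each row is the pose to reach, as a shift and turn from the pose commanded when the call began, along the tool's axes at that moment; what a row does not reach only later rows make up. A row lasts 1/8 s, in which the tool goes at most 62.5 mm and 10.7 degrees, less where a joint would pass 70% of its speed; a pose out of reach is approached as far as the arm can. A call with a gripper value outside its range is refused whole. The fingers move at their own pace and stop on an object; "force" is the grip in N (left out, the last holds). Time passes only in rows, so rows that repeat a pose let the fingers close. It gives the time, the measured TCP pose, the force, the opening and the grip force at its end, in the units of the state.
- monitor.read_state(): the state, without advancing time (a new reading comes with each control period).
- imaging.camera(name): name is "side" or "top" or "wrist"; returns a dict with "img" (420x560x3 uint8, red, green, blue), "mtx" (3x3 intrinsics, pixels), "view" (4x4, takes a point from world to camera coordinates). Camera axes: x right, y down, z forward; pixel columns grow to the right and rows downward; lengths in mm; the calibration is good to about 2 mm. A picture is of the moment at which its call begins. There is no depth.
- job.sign_off(): hands the job in; it is judged then, once.
Trained networks look in a picture, given as the dict that the camera call returned (one of the last four; its "shot" number tells which), for a name from the list of things; names that differ only in an ending like _2 or _b are one class to them, and where a whole thing is asked for, a point or a joint stands for the part that bears it (a point fixed in the world has none). Each returns a list of dicts, best first, with "p" (0 to 1); they miss things now and then, are a little off and sometimes report something else, mostly with a low value. They report only what shows in the picture. A call takes as long as a camera call. They do not tell look-alikes from the thing itself.
- find_in(picture, target): "rect" ([centre column, centre row, width, height] in pixels, round what is visible of it).
- trace(picture, target): "region" (420x560 bool, what is visible of it) and "rect" ([centre column, centre row, width, height] in pixels, round what is visible of it).
The state is a dict: "clock": time; "joints": joint angles; "qd": joint speeds; "effort": joint torques, N m; "eef_pos": TCP position; "eef_rot": TCP orientation; "wrist_force": force on the tool from outside, world axes, zero at the start; "moment": the same for the moment, N m; "finger_gap": finger opening in mm; "finger_force": force on a finger pad.
Only numpy, scipy, OpenCV 4.12 (cv2) and the standard library are available. Lean on these libraries where they do the work, as an engineer would, in place of code of your own. Each camera call takes 0.05 s, during which the arm holds its last target. There are 200 camera calls.

### The job

Put the loose white coin page into the open lever arch file: lift the lever to spring the rings open, lower the page flat over both posts and press the lever fully down again so that the rings lock. Every coin case lying in the carton lid must end up flat in a recess of its own in the filed page, so that the row of recesses next to the rings is full and only the rest lie in the outer row; leave the picture frame and the jar where they are.

Things in the scene. Friction and masses are not known exactly. Their poses are not given: they have to be found in the camera images.
- file: A5 lever arch file lying open, flat and fixed; grey boards 3 mm thick, 230 mm along x, y from -155 to +310 mm. Origin at table height midway between the posts; x along the posts' line, away from the robot, +y from the posts to the spine and opened front cover. Steel base plate: x -75..75, y -10..52 mm, top 5 mm above the table. The lever lies at x = 0, between the bows, and points to +y.
- lever (a joint): angle of the lever, rad: 0 = fully down, rings locked shut; 0.95 = fully up, rings open. Axis along the file's x at y = +35 mm, 18 mm above the table. Sprung over centre: below about 0.3 it pulls itself down to 0, above that it springs up to 0.95 by itself and stays there. Lifting it free takes about 3 N at the tip, pressing it down about 8 N.
- lever_tip (a point): middle of the lever's rolled end, a steel bar 10 mm thick and 22 mm long along the file's x, 71 mm from the lever's axis. Shut: at y = +105 mm on the file, 30 mm above the table, nothing beneath it or within 60 mm along x. Fully up: at about y = +66 mm, 82 mm above the table, its top at 87 mm.
- post_near (a point): tip of the fixed post nearer the robot: file x = -40 mm, y = 0, 5 mm thick, rounded tip 45 mm above the table (axes as the file's). Two steel bows at x = -40 and +40 mm, hinged at y = +45 mm, shut onto the post tips (y 0..48 mm, top 54 mm above the table); sprung open they swing up and away to y above 35 mm, up to about 70 mm above the table, and leave the posts clear
- post_far (a point): tip of the fixed post farther from the robot: file x = +40 mm, y = 0, 5 mm thick, rounded tip 45 mm above the table (axes as the file's)
- page: rigid white coin page, 204 mm along x, y -63..90 mm, 0.14 kg, loose; starts flat on the opened front cover, turned nearly as it must go on the posts. Origin on its underside beneath its rib. Top face 6 mm up, 2 rows of 3 grey-lined square recesses 48 x 48 mm, 3 mm deep, 68 mm apart along x, 62 mm along y. On the posts its underside lies on the board 3 mm above the table, its axes run as the file's.
- rib (a point): middle of the top of the lifting rib in the centre of the page, 20 mm above its underside: 44 mm long along the page's x, 8 mm wide along y, stands 14 mm above the top face; the page balances within 8 mm of it (axes as the page's)
- hole_near (a point): centre of the page's punched hole at x = -40, y = +78 mm, 12 mm along x by 10 mm along y, to go over post_near; it is in a strip (y 62..90 mm) 3 mm thick whose underside is 3 mm higher than the page's, to pass over the file's base plate (axes as the page's)
- hole_far (a point): centre of the page's punched hole at x = +40, y = +78 mm, 12 mm along x by 10 mm along y, to go over post_far (axes as the page's)
- lid: upturned carton lid of brown cardboard, fixed, 335 mm along x, 245 mm along y, rim 12 mm high, floor and walls 3 mm thick; origin at the centre of its underside on the table. The cased coins start in it.
- frame: small gilt picture frame lying flat, 80 x 105 x 14 mm, bystander; origin at the centre of its underside
- jar: closed glass jar, 72 mm in diameter, 100 mm high, bystander; origin at the centre of its underside
- in_near (a point): centre of the floor of the square recess in the row next to the holes, at y = +31 mm on the page, x = -68 mm; floor 3 mm above the page's underside (axes as the page's)
- in_mid (a point): centre of the floor of the square recess in the row next to the holes, at y = +31 mm on the page, x = 0; floor 3 mm above the page's underside (axes as the page's)
- in_far (a point): centre of the floor of the square recess in the row next to the holes, at y = +31 mm on the page, x = +68 mm; floor 3 mm above the page's underside (axes as the page's)
- out_near (a point): centre of the floor of the square recess in the outer row, at y = -31 mm on the page, x = -68 mm; floor 3 mm above the page's underside (axes as the page's)
- out_mid (a point): centre of the floor of the square recess in the outer row, at y = -31 mm on the page, x = 0; floor 3 mm above the page's underside (axes as the page's)
- out_far (a point): centre of the floor of the square recess in the outer row, at y = -31 mm on the page, x = +68 mm; floor 3 mm above the page's underside (axes as the page's)
- coin1: coin in a square black case 42 x 42 x 9 mm, 30 g, loose, lies flat, may be absent; origin at its centre (4.5 mm above what it lies on); z normal to its faces, x and y along its sides; either face may be up and any quarter turn will do
- coin2: coin in a square black case 42 x 42 x 9 mm, 30 g, loose, lies flat, may be absent; origin at its centre (4.5 mm above what it lies on); z normal to its faces, x and y along its sides; either face may be up and any quarter turn will do
- coin3: coin in a square black case 42 x 42 x 9 mm, 30 g, loose, lies flat, may be absent; origin at its centre (4.5 mm above what it lies on); z normal to its faces, x and y along its sides; either face may be up and any quarter turn will do
- coin4: coin in a square black case 42 x 42 x 9 mm, 30 g, loose, lies flat, may be absent; origin at its centre (4.5 mm above what it lies on); z normal to its faces, x and y along its sides; either face may be up and any quarter turn will do
- coin5: coin in a square black case 42 x 42 x 9 mm, 30 g, loose, lies flat, may be absent; origin at its centre (4.5 mm above what it lies on); z normal to its faces, x and y along its sides; either face may be up and any quarter turn will do
- coin6: coin in a square black case 42 x 42 x 9 mm, 30 g, loose, lies flat, may be absent; origin at its centre (4.5 mm above what it lies on); z normal to its faces, x and y along its sides; either face may be up and any quarter turn will do
There are look-alikes about, which are no part of the job. Leave any pink look-alike of the coin5 alone. Leave any red look-alike of the coin3 alone.

How it is judged:
By the outcome, as a careful person would: the job done as asked, in the order asked, and still so for the second after the job is handed in, with the robot touching nothing.
Of coin1, coin2, coin3, coin4, coin5, coin6 only 4 to 6 are there at a start; the rules pass over those that are not, and their reading is None.
At some moment in a run one of coin1, coin2, coin3, coin4, coin5, coin6 may be knocked a few centimetres aside while the robot is not near it.
Once in a run the grip may slacken for a moment while it holds something.
It also fails if it takes over 210 s, if anything falls off the work surface, if the arm or the gripper's body presses on something with over 40 N, if the wrist force passes 120 N, or if a joint passes its speed limit or range.

## Working session

There is one attempt and no reset: what is moved stays moved. The work goes in short steps, Python scripts to look and compute and a tool call to move; the robot and the scene stay as the last step left them, time stands still between calls to the robot, and variables do not carry over. Pictures are saved under pics/ and viewed, at most 14 in all, crops included, and the job is handed in when it is done.

Besides the shell and the picture viewer there is one more tool, called after "Call:" as a command line: name --pt "numbers of a row" for each row, then --argument value for the rest. arm_command: Moves the arm, as the interface text tells. Its arguments: {"type":"object","properties":{"steps":{"type":"array","items":{"type":"array","items":{"type":"number"}}},"force":{"type":"number"}},"required":["steps"]}

```bash
mkdir -p pics
cat > h.py <<'E'
import numpy as np, cv2
from cell import monitor, imaging, job, find_in, trace
def save(p,n): cv2.imwrite('pics/'+n,p['img'][:,:,::-1])
def proj(p,X):
    X=np.atleast_2d(X); c=X@p['view'][:3,:3].T+p['view'][:3,3]; u=c@p['mtx'].T; return u[:,:2]/u[:,2:]
def back(p,uv,z):
    uv=np.atleast_2d(uv).astype(float); R=p['view'][:3,:3]; t=p['view'][:3,3]; o=-R.T@t
    d=np.c_[uv,np.ones(len(uv))]@np.linalg.inv(p['mtx']).T@R
    return (o+d*((z-o[2])/d[:,2])[:,None])[:,:2]
def sq(region):
    c=max(cv2.findContours(region.astype(np.uint8),0,2)[0],key=cv2.contourArea); return c[:,0,:]
def rectw(p,region,z):
    w=back(p,sq(region),z); r=cv2.minAreaRect(w.astype(np.float32)); return r
E
python3 - <<'E'
from h import *
s=monitor.read_state(); print({k:np.round(v,3) for k,v in s.items()})
for n in ['top','side','wrist']:
    p=imaging.camera(n); save(p,n+'0.png')
    if n=='top':
        for t,z in [('file',3),('page',10),('lid',12),('frame',14),('jar',100),('coin1',12),('lever',25),('rib',20)]:
            for d in trace(p,t)[:9]:
                r=rectw(p,d['region'],z); print(t,round(d['p'],2),np.round(d['rect']),np.round(r[0],1),np.round(r[1],1),round(r[2],1))
        print(p['mtx'],-p['view'][:3,:3].T@p['view'][:3,3])
E
```

```text
{'clock': np.float64(0.0), 'joints': array([ 1.115,  0.3  ,  1.522, -0.   ,  1.321, -0.067]), 'qd': array([ 0.   , -0.   ,  0.   , -0.001,  0.002, -0.002]), 'effort': array([-0.0000e+00, -5.3182e+01, -3.5273e+01,  7.1000e-02,  2.5000e-02,
       -0.0000e+00]), 'eef_pos': array([208.379, 508.729, 223.882]), 'eef_rot': array([-3.14 , -0.   ,  2.753]), 'wrist_force': array([ 0.159,  0.673, -0.478]), 'moment': array([-0.   ,  0.018, -0.011]), 'finger_force': np.float64(0.0), 'finger_gap': np.float64(94.097)}
file 0.6 [188. 225. 165.  90.] [530.2 151.2] [232.9 462.6] 10.7
page 0.82 [137. 247.  51.  70.] [479.5 301.6] [202.8 153.7] 5.5
lid 0.55 [342. 230.  92. 117.] [ 507.7 -325.7] [339.6 251.3] 4.0
lid 0.42 [355. 202.  17.  16.] [ 595.6 -364.3] [41.5 43.7] 17.0
frame 0.82 [266. 146.  41.  35.] [770.5 -91.9] [ 85.1 106.5] 13.0
frame 0.17 [138. 248.  57.  73.] [478.8 300.3] [202.8 154.5] 5.4
jar 0.98 [205. 146.  22.  26.] [761.4  80.9] [89.1 67.2] 43.6
coin1 0.75 [364. 263.  16.  18.] [ 417.  -376.9] [40.4 40.3] 66.7
coin1 0.73 [358. 232.  16.  15.] [ 503.5 -366. ] [45.9 39.4] 88.5
coin1 0.62 [355. 203.  18.  17.] [ 595.5 -363. ] [39.6 40.6] 19.5
coin1 0.62 [420. 193.  21.  15.] [ 620.5 -565.3] [42.1 44.9] 31.7
coin1 0.61 [323. 203.  16.  22.] [ 599.  -266.1] [45.2 41.4] 43.2
coin1 0.61 [328. 234.  17.  17.] [ 499.9 -278. ] [43.  41.9] 27.9
coin1 0.59 [329. 262.  21.  16.] [ 418.5 -282.1] [44.4 45.1] 42.9
coin1 0.58 [449. 231.  22.  16.] [ 505.9 -645.9] [41.1 44.1] 10.6
coin1 0.57 [412. 245.  13.  16.] [ 462.2 -527.5] [41.2 43.1] 9.7
rib 0.7 [138. 248.  58.  73.] [479.3 298.6] [201.1 152.9] 5.7
[[438.71787118   0.         279.40934018]
 [  0.         438.71787118 201.10894978]
 [  0.           0.           1.        ]] [ 474.20932061 -112.85205008 1343.10136426]
```

View pics/top0.png

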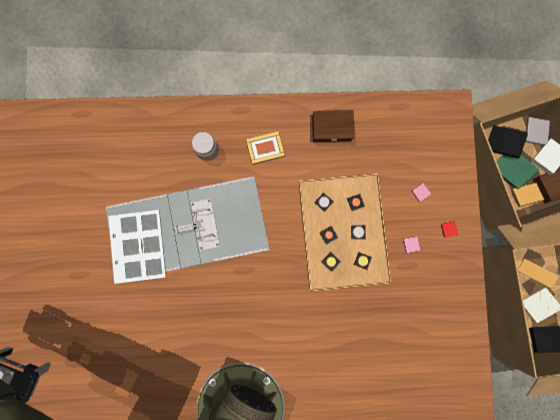

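View pics/side0.png

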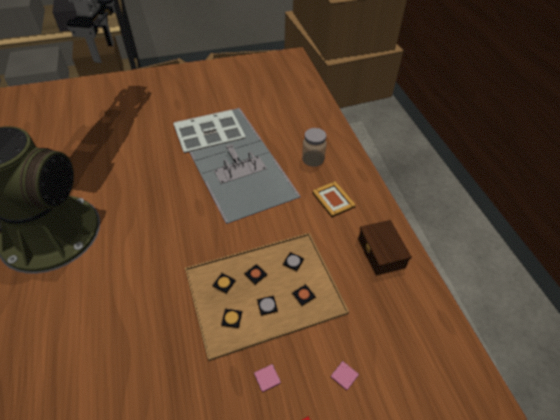

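```bash
cat >> h.py <<'E'
def mv(x,y,z,ax):
    """shift to put TCP at x,y,z with the closing line (tool y) along world angle ax (deg)"""
    s=monitor.read_state(); P=s['eef_pos']; yaw=np.degrees(s['eef_rot'][2])
    best=min((((ax+90)+k*180 for k in range(-3,4))),key=lambda a:abs(np.degrees(np.arctan2(y,x))+90-a))
    t=-((best-yaw+180)%360-180); ya=np.radians(yaw); d=np.array([x,y,z])-P
    print('mv',np.round([d[0]*np.cos(ya)+d[1]*np.sin(ya), d[0]*np.sin(ya)-d[1]*np.cos(ya), -d[2], t],1))
def fr(o,yaw,X): a=np.radians(yaw); return np.array([o[0]+X[0]*np.cos(a)-X[1]*np.sin(a),o[1]+X[0]*np.sin(a)+X[1]*np.cos(a)])
E
python3 - <<'E'
from h import *
mv(500,190,330,10.7)
E
```

```text
mv [-390.7 -184.6 -105.6   57. ]
```

View pics/wrist0.png

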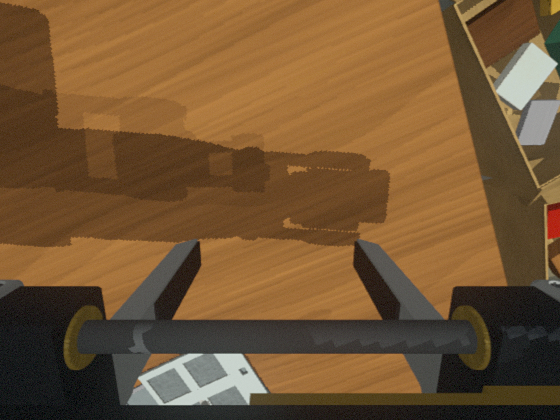

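Run:
```python
from h import *
mv(530,120,340,10.7)
p=imaging.camera('wrist'); s=monitor.read_state(); R=p['view'][:3,:3]
print(-R.T@p['view'][:3,3]-s['eef_pos'], R[2])
```

```text
mv [-445.  -238.  -115.6   57. ]
[-68.80871788  27.6646549  161.15518731] [ 0.23949176 -0.09739257 -0.96600123]
```

Call:
arm_command --pt "1 -390 -190 -115 57" --pt "1 -390 -190 -115 57" --pt "1 -390 -190 -115 57" --pt "1 -390 -190 -115 57" --pt "1 -390 -190 -115 57" --pt "1 -390 -190 -115 57" --pt "1 -390 -190 -115 57" --pt "1 -390 -190 -115 57" --pt "1 -390 -190 -115 57" --pt "1 -390 -190 -115 57"

```text
clock: 1.85
eef_pos: [496.5, 186.4, 339.1]
eef_rot: [-3.141, -0.0, 1.759]
wrist_force: [-0.3, -1.0, -0.7]
finger_gap: 94.2
finger_force: 0.0
```

Run:
```python
from h import *
p=imaging.camera('wrist'); save(p,'w1.png')
s=monitor.read_state(); print(s['clock'],s['eef_pos'],np.degrees(s['eef_rot']))
for t,z in [('file',3),('page',9),('lever',25),('lever_tip',30),('post_near',45),('rib',23),('hole_near',9)]:
    for d in trace(p,t)[:3]:
        r=rectw(p,d['region'],z); print(t,round(d['p'],2),np.round(d['rect']),np.round(r[0],1),np.round(r[1],1),round(r[2],1))
```

```text
1.9 [496.54412549 186.40400959 339.20285581] [-1.79972963e+02 -4.51618333e-03  1.00822970e+02]
file 0.81 [299. 181. 161. 277.] [531.7 155.8] [230.6 458.1] 10.3
file 0.66 [192. 398.  23.  11.] [ 415.  -275.2] [53.5 31.3] 10.9
file 0.52 [285.  93. 150. 127.] [481.5 303.8] [207.9 156.5] 5.6
page 0.86 [284.  94. 141. 120.] [481.6 302.3] [205.9 155.8] 5.3
page 0.22 [441. 274.  72.  66.] [798.   71.4] [ 82.1 133.3] 60.4
lever 0.7 [297. 208.  12.  46.] [534.2 147. ] [20.  75.8] 11.5
lever 0.46 [298. 180. 154. 279.] [529.2 160.5] [222.  437.4] 10.3
lever 0.3 [239. 385. 177.  37.] [ 501.3 -218.1] [325.6  84.5] 6.6
lever_tip 0.94 [296. 206.  14.  45.] [533.5 149.1] [19.8 70.2] 11.5
lever_tip 0.35 [282.  96. 145. 119.] [480.8 300.3] [197.2 150.1] 5.3
post_near 0.64 [299. 182. 156. 279.] [527.5 165.1] [211.  418.2] 10.3
rib 0.8 [283.  93. 147. 122.] [481.4 301.2] [199.5 150.6] 6.1
hole_near 0.81 [284.  94. 146. 118.] [481.1 302.6] [204.5 155.8] 5.7
hole_near 0.57 [296. 207.  12.  46.] [535.9 143.4] [20.7 75.1] 11.5
```

View pics/w1.png

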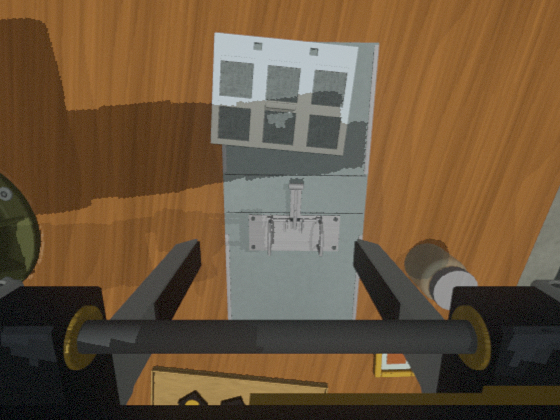

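Run:
```python
from h import *
p=imaging.camera('wrist')
print('tip',back(p,[296,183],32),'base',back(p,[[249,213],[340,216],[249,251],[340,253]],5),'holes',back(p,[[258,46],[314,51]],9))
for o in [(544.6,75)]:
  print(np.round(proj(p,[list(fr(o,10.6,X))+[z] for X,z in [((0,105),30),((-75,52),5),((75,52),5),((-75,-10),5),((75,-10),5),((-40,0),54)]])))
mv(505,160,170,10.6)
```

```text
tip [[527.95099695 183.00276528]] base [[464.86765485 115.37479727]
 [612.77077303 138.48667537]
 [475.93894024  49.39928469]
 [628.41963596  74.89613624]] holes [[436.76022984 362.38480705]
 [516.51467977 371.04314287]]
[[294. 186.]
 [247. 214.]
 [338. 215.]
 [247. 250.]
 [336. 250.]
 [267. 256.]]
mv [-2.640e+01  2.900e+00  1.695e+02  1.000e-01]
```

Call:
arm_command --pt "1 -26 30 170 0" --pt "1 -26 30 170 0" --pt "1 -26 30 170 0" --pt "1 -26 30 170 0" --pt "1 -26 30 170 0"

```text
clock: 2.92
eef_pos: [532.2, 165.7, 171.7]
eef_rot: [3.139, -0.0, 1.758]
wrist_force: [0.5, -0.5, 0.2]
finger_gap: 94.0
finger_force: 0.0
```

Run:
```python
from h import *
p=imaging.camera('wrist'); save(p,'w2.png')
s=monitor.read_state(); print(s['clock'],s['eef_pos'],np.degrees(s['eef_rot']))
for t,z in [('page',9),('lever',28)]:
    for d in trace(p,t)[:2]:
        r=rectw(p,d['region'],z); print(t,round(d['p'],2),np.round(d['rect']),np.round(r[0],1),np.round(r[1],1),round(r[2],1))
o=(546,76)
print(np.round(proj(p,[list(fr(o,10.6,X))+[z] for X,z in [((0,105),30),((-75,52),5),((75,52),5),((-75,-10),5),((75,-10),5),((-40,0),54)]])))
```

```text
2.975 [532.37269723 165.8347308  172.07096535] [ 1.79797600e+02 -1.39083035e-02  1.00738386e+02]
page 0.72 [253.  72. 225. 142.] [482.5 289.4] [204.7 127. ] 5.9
lever 0.8 [274. 220.  19.  64.] [533.  147.1] [19.9 72.1] 10.8
lever 0.45 [407. 388.  24.   9.] [726.8 -27.8] [33.7 10.2] 10.7
[[273. 190.]
 [205. 232.]
 [341. 233.]
 [208. 283.]
 [338. 284.]
 [232. 298.]]
```

View pics/w2.png

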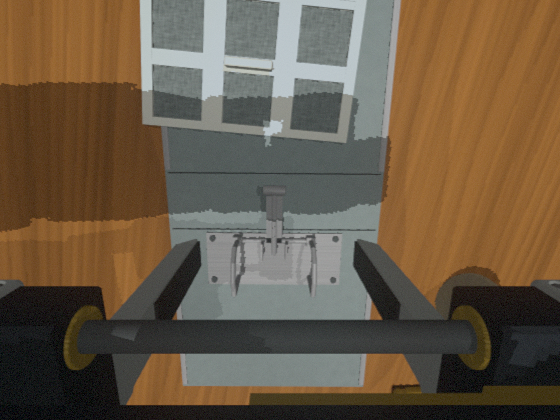

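Run:
```python
from h import *
mv(527,179,30,10.6)
```

```text
mv [ 1.400e+01 -2.700e+00  1.417e+02  1.000e-01]
```

Call:
arm_command --pt "0.5 14 -3 60 0" --pt "0.5 14 -3 110 0" --pt "0.5 14 -3 141 0" --pt "0.5 14 -3 141 0" --pt "0.1 14 -3 141 0" --pt "0.1 14 -3 141 0" --pt "0.1 14 -3 141 0" --pt "0.1 14 -3 141 0" --force 20

```text
clock: 4.08
eef_pos: [527.1, 178.8, 29.3]
eef_rot: [3.139, -0.0, 1.758]
wrist_force: [3.4, 0.9, -0.4]
finger_gap: 21.8
finger_force: 20.0
```

Call:
arm_command --pt "0.1 -1 0 -5 0" --pt "0.1 -3 0 -10 0" --pt "0.1 -5 0 -15 0" --pt "0.1 -7 0 -20 0" --pt "0.1 -10 0 -25 0" --pt "0.1 -12 0 -29 0" --pt "0.1 -16 0 -33 0" --pt "0.1 -19 0 -37 0" --pt "0.1 -24 0 -42 0" --pt "0.1 -30 0 -47 0" --pt "0.1 -35 0 -50 0" --pt "0.1 -39 0 -52 0" --pt "0.1 -39 0 -52 0" --pt "0.1 -39 0 -52 0"

```text
clock: 5.82
eef_pos: [534.0, 140.4, 81.1]
eef_rot: [3.14, -0.0, 1.758]
wrist_force: [4.8, 1.5, 4.9]
finger_gap: 21.7
finger_force: 20.0
```

Run:
```python
from h import *
mv(484,265,160,95.6)
```

```text
mv [131.7 -25.9 -78.9 -84.9]
```

Call:
arm_command --pt "0.5 0 0 0 0" --pt "0.5 0 0 0 0" --pt "0.5 0 0 -40 0" --pt "0.5 0 0 -80 0" --pt "0.6 60 -40 -90 -20" --pt "0.8 120 -55 -90 -40" --pt "0.8 150 -55 -90 -60" --pt "0.8 150 -55 -90 -85" --pt "0.8 150 -55 -90 -85" --pt "0.8 150 -55 -90 -85" --pt "0.8 150 -55 -90 -85" --pt "0.8 150 -55 -90 -85" --pt "0.8 150 -55 -90 -85" --pt "0.8 150 -55 -90 -85"

```text
clock: 7.58
eef_pos: [451.2, 277.3, 170.2]
eef_rot: [-3.141, -0.001, -3.046]
wrist_force: [-0.2, -0.3, 0.2]
finger_gap: 75.4
finger_force: 0.0
```

Run:
```python
from h import *
p=imaging.camera('wrist'); save(p,'w3.png')
s=monitor.read_state(); print(s['clock'],s['eef_pos'],np.degrees(s['eef_rot']))
for t,z in [('page',9),('lever',60)]:
    for d in trace(p,t)[:2]:
        r=rectw(p,d['region'],z); print(t,round(d['p'],2),np.round(d['rect']),np.round(r[0],1),np.round(r[1],1),round(r[2],1))
```

```text
7.625 [451.29583259 277.28465786 170.29462199] [-1.79988142e+02 -2.42382737e-02 -1.74459111e+02]
page 0.71 [301. 224. 149. 177.] [481.5 302.7] [203.7 153.3] 5.6
lever 0.63 [119. 276.  14.  22.] [526.7 131.8] [13.2 24.3] 87.8
```

View pics/w3.png

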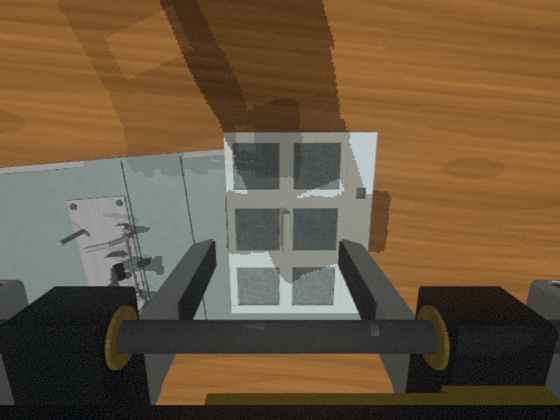

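Run:
```python
from h import *
p=imaging.camera('wrist')
print(proj(p,list(fr((482.8,289.3),5.6,(0,0)))+[23]), proj(p,list(fr((482.8,289.3),5.6,(-40,78)))+[9]))
mv(482.8,289.3,29,95.6)
```

```text
[[285.85466645 233.05631642]] [[360.11573008 192.70528777]]
mv [-32.5   8.8 141.4   0. ]
```

Call:
arm_command --pt "0.5 -32 9 50 0" --pt "0.4 -32 9 100 0" --pt "0.4 -32 9 135 0" --pt "0.4 -32 9 141 0" --pt "0.4 -32 9 141 0" --pt "0 -32 9 141 0" --pt "0 -32 9 141 0" --pt "0 -32 9 141 0" --pt "0 -32 9 141 0" --pt "0 -32 9 141 0" --pt "0 -32 9 141 0" --force 45

```text
clock: 9.15
eef_pos: [482.6, 289.6, 29.9]
eef_rot: [3.141, 0.001, -3.042]
wrist_force: [-1.2, -0.6, 5.8]
finger_gap: 7.7
finger_force: 45.0
```

Run:
```python
from h import *
x,y=fr((546.5,75.5),10.6,(0,-78)); print(x,y); mv(x,y,150,100.6)
```

```text
560.8482053477921 -1.168957233665239
mv [ -48.9 -297.1 -120.1  175.1]
```

Call:
arm_command --pt "0 0 0 -40 0" --pt "0 0 0 -80 0" --pt "0 0 0 -115 0" --pt "0 0 0 -125 0" --pt "0 -10 -40 -125 0" --pt "0 -20 -80 -125 -5" --pt "0 -30 -130 -125 -5" --pt "0 -40 -180 -125 -5" --pt "0 -45 -230 -125 -5" --pt "0 -49 -270 -125 -5" --pt "0 -49 -297 -125 -5" --pt "0 -49 -297 -125 -5" --pt "0 -49 -297 -125 -5"

```text
clock: 10.78
eef_pos: [560.4, -0.5, 153.5]
eef_rot: [3.141, -0.001, -2.954]
wrist_force: [-0.9, 0.6, -0.9]
finger_gap: 7.3
finger_force: 45.0
```

Run:
```python
from h import *
p=imaging.camera('wrist'); save(p,'w4.png')
s=monitor.read_state(); print(s['clock'],s['eef_pos'],np.degrees(s['eef_rot']),s['finger_gap'],s['finger_force'])
zt=s['eef_pos'][2]-29.5+9-3+0
d=trace(p,'page')[0]; r=rectw(p,d['region'],zt); print(round(d['p'],2),np.round(d['rect']),np.round(r[0],1),np.round(r[1],1),round(r[2],1))
```

```text
10.825 [ 5.60464003e+02 -2.58918085e-01  1.53823649e+02] [ 1.79979721e+02 -5.15519699e-02 -1.69233766e+02] 7.903603444349264 44.999240040779114
0.83 [304. 231. 279. 309.] [533.    7.5] [152.8 156. ] 10.8
```

View pics/w4.png

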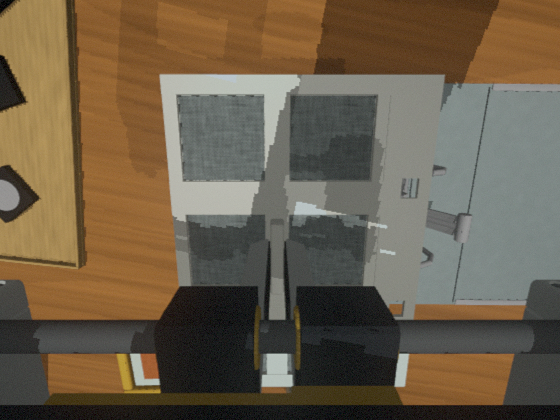

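Call:
arm_command --pt "0 -1 -1 25 0" --pt "0 -1 -1 50 0" --pt "0 -1 -1 70 0" --pt "0 -1 -1 70 0" --pt "0 -1 -1 70 0"

```text
clock: 11.5
eef_pos: [562.3, -1.5, 85.3]
eef_rot: [-3.141, 0.001, -2.954]
wrist_force: [0.8, -0.7, -0.9]
finger_gap: 7.5
finger_force: 45.0
```

Run:
```python
from h import *
p=imaging.camera('wrist')
s=monitor.read_state(); P=s['eef_pos']; print(s['clock'],P,np.degrees(s['eef_rot']),s['finger_gap'],s['wrist_force'])
u=P[2]-26.7
a=np.degrees(s['eef_rot'][2])+180
h=proj(p,[list(fr(P,a,(x,78)))+[u+6] for x in (-40,40)]); q=proj(p,[list(fr((547.2,75.4),10.6,(x,0)))+[44] for x in(-40,40)])
print('hole pred',h,'post pred',q)
x,y=h[0].astype(int); c=p['img'][y-50:y+50,x-65:x+65]
cv2.imwrite('pics/c5.png',cv2.resize(c,None,fx=6,fy=6,interpolation=cv2.INTER_CUBIC)[:,:,::-1]); print('crop origin',x-65,y-50)
```

```text
11.55 [562.40029482  -1.63544173  85.49743782] [-1.79977646e+02  8.53203247e-02 -1.69249935e+02] 7.564695970614267 [ 0.12073002 -0.63106194 -1.86118772]
hole pred [[410.42078343 187.65728579]
 [396.67471064 307.88946614]] post pred [[398.33180826 180.76158971]
 [386.62697979 290.98374278]]
crop origin 345 137
```

View pics/c5.png

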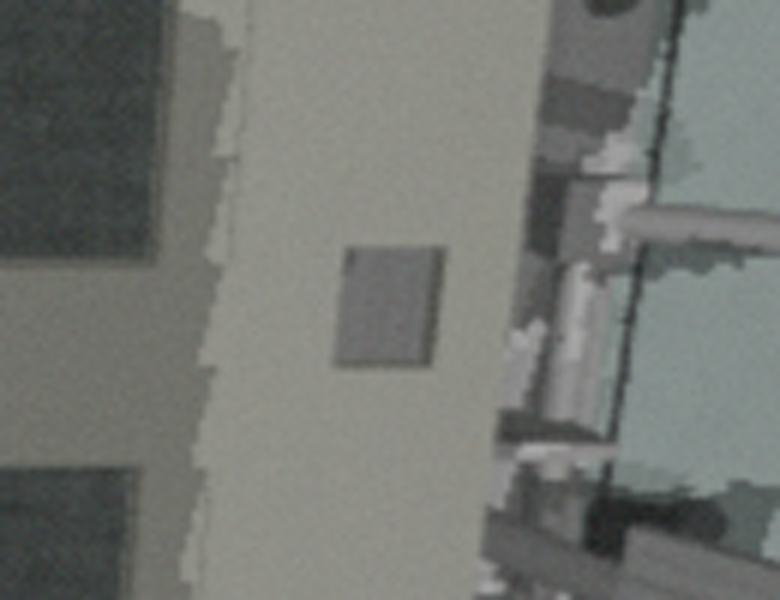

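Call:
arm_command --pt "0 0 0 6 0" --pt "0 0 0 11 0" --pt "0 0 0 11 0" --pt "0 0 0 11 0"

```text
clock: 12.05
eef_pos: [562.0, -2.0, 73.5]
eef_rot: [-3.142, 0.0, -2.954]
wrist_force: [-0.6, -0.8, -1.4]
finger_gap: 7.6
finger_force: 45.0
```

Run:
```python
from h import *
p=imaging.camera('wrist')
s=monitor.read_state(); P=s['eef_pos']; print(s['clock'],P,np.degrees(s['eef_rot']),s['finger_gap'],s['wrist_force'])
u=P[2]-26.7
a=np.degrees(s['eef_rot'][2])+180
h=proj(p,[list(fr(P,a,(x,78)))+[u+6] for x in (-40,40)]); q=proj(p,[list(fr((547.2,75.4),10.6,(x,0)))+[44] for x in(-40,40)])
print('hole pred',h,'post pred',q)
x,y=h[0].astype(int); c=p['img'][y-25:y+25,x-33:x+33]
cv2.imwrite('pics/c6.png',cv2.resize(c,None,fx=12,fy=12,interpolation=cv2.INTER_CUBIC)[:,:,::-1]); print('crop origin',x-33,y-25)
```

```text
12.1 [562.00642115  -1.97069831  73.61509123] [-1.79994846e+02  1.45595867e-02 -1.69277655e+02] 7.595278746682197 [-0.70347702 -0.1832408  -1.08050883]
hole pred [[410.51483898 187.55412794]
 [396.83376248 307.79284184]] post pred [[405.9665207  184.58757406]
 [393.02405821 300.29315158]]
crop origin 377 162
```

View pics/c6.png

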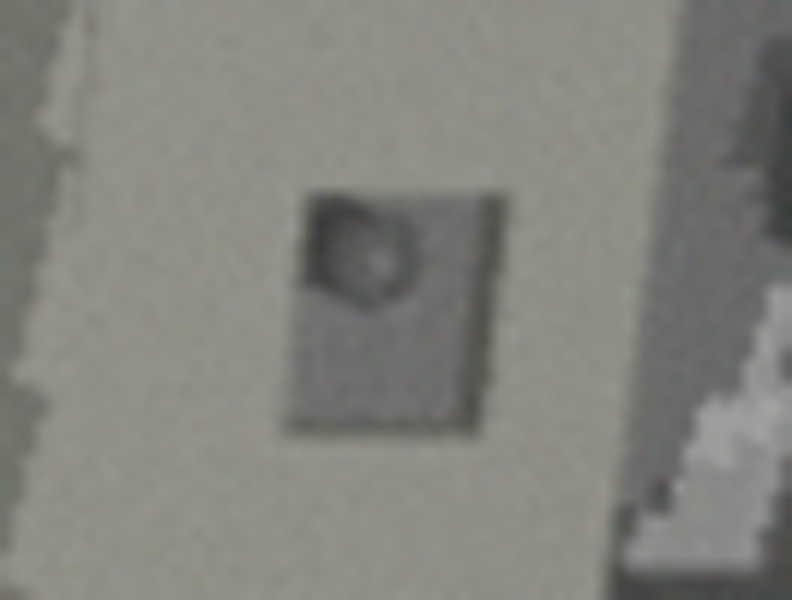

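Call:
arm_command --pt "0 1 2 0 0" --pt "0 1 2 0 0" --pt "0 1 2 6 0" --pt "0 1 2 12 0" --pt "0 1 2 18 0" --pt "0 1 2 24 0" --pt "0 1 2 30 0" --pt "0 1 2 36 0" --pt "0 1 2 36 0"

```text
clock: 13.22
eef_pos: [560.3, -0.1, 36.9]
eef_rot: [3.141, -0.001, -2.954]
wrist_force: [-0.2, -0.7, -1.1]
finger_gap: 7.5
finger_force: 45.0
```

Call:
arm_command --pt "0 0 0 4 0" --pt "0 0 0 7 0" --pt "0 0 0 7.5 0" --pt "0.3 0 0 7.5 0" --pt "0.3 0 0 7.5 0" --pt "0.3 0 0 7.5 0" --pt "0.3 0 0 -30 0" --pt "0.3 0 0 -80 0" --pt "0.3 0 0 -120 0" --pt "0.3 0 0 -120 0"

```text
clock: 14.48
eef_pos: [561.8, -0.2, 160.6]
eef_rot: [-3.14, 0.005, -2.954]
wrist_force: [0.7, 0.4, -1.0]
finger_gap: 28.6
finger_force: 0.0
```

Run:
```python
from h import *
p=imaging.camera('wrist'); save(p,'w7.png')
s=monitor.read_state(); P=s['eef_pos']; print(s['clock'],P,np.degrees(s['eef_rot']))
d=trace(p,'page')[0]; r=rectw(p,d['region'],9); print(round(d['p'],2),np.round(d['rect']),np.round(r[0],1),np.round(r[1],1),round(r[2],1))
t=imaging.camera('top'); d=trace(t,'page')[0]; r=rectw(t,d['region'],9); print(round(d['p'],2),np.round(r[0],1),np.round(r[1],1),round(r[2],1))
x,y=fr((546.6,76.8),10.6,(0,66)); print(x,y); mv(x,y,130,10.6)
```

```text
14.525 [ 5.60905117e+02 -1.79294308e-01  1.58328575e+02] [-1.79969810e+02  1.20761335e-01 -1.69277352e+02]
0.93 [292. 193. 158. 195.] [557.9  12.6] [203.6 154.3] 10.8
0.74 [509. -52.] [54.4 93.7] 88.9
534.4592108595605 141.67373304387058
mv [ -1.3 144.1  26.   90.1]
```

View pics/w7.png

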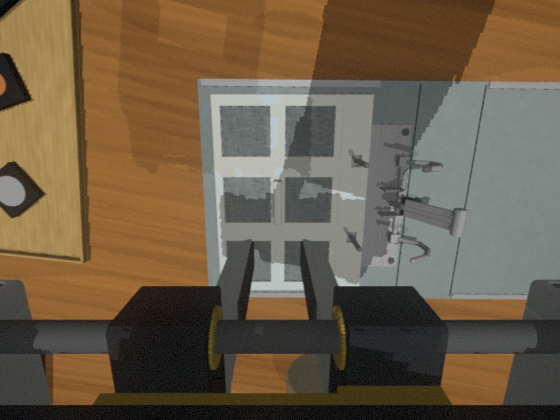

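Call:
arm_command --pt "0 -1 50 0 0" --pt "0 -1 100 0 0" --pt "0 -1 146 0 0" --pt "0 -1 146 20 0" --pt "0 -1 146 42 0" --pt "0 -1 146 50 0" --pt "0 -1 154 56 0" --pt "0 -1 160 61 0" --pt "0 -1 165 66 0" --pt "0 -1 169 70 0" --pt "0 -1 172 74 0" --pt "0 -1 175 79 0" --pt "0 -1 177 84 0" --pt "0 -1 179 89 0" --pt "0 -1 181 94 0" --pt "0 -1 183 99 0" --pt "0 -1 184 102 0" --pt "0 -1 184 104 0" --pt "0 -1 184 105 0" --pt "0 -1 184 105 0"

```text
clock: 17.18
eef_pos: [527.5, 180.9, 53.5]
eef_rot: [3.141, 0.001, -2.955]
wrist_force: [-6.3, -0.3, 13.5]
finger_gap: 0.4
finger_force: 6.5
```

Call:
arm_command --pt "0 0 0 -40 0" --pt "0 0 -30 -90 0" --pt "0.6 -20 -80 -110 0" --pt "0.6 -30 -100 -110 0" --pt "0.6 -30 -100 -110 0"

```text
clock: 17.8
eef_pos: [575.4, 87.3, 161.3]
eef_rot: [3.141, -0.001, -2.956]
wrist_force: [-0.5, 0.3, -1.3]
finger_gap: 27.2
finger_force: 0.0
```

```bash
cat >> h.py <<'E'
def coins(p,z=12):
    out=[]
    for d in trace(p,'coin1'):
        r=rectw(p,d['region'],z); w,h=r[1]
        if d['p']>.3 and 36<min(w,h) and max(w,h)<50: out.append((round(d['p'],2),np.round(r[0],1),np.round(r[1],1),round((r[2]+45)%90-45,1),np.round(d['rect'])))
    return out
E
python3 - <<'E'
from h import *
p=imaging.camera('wrist'); save(p,'w8.png')
s=monitor.read_state(); P=s['eef_pos']; print(s['clock'],P)
d=trace(p,'page')[0]; r=rectw(p,d['region'],9); print(round(d['p'],2),np.round(r[0],1),np.round(r[1],1),round(r[2],1))
t=imaging.camera('top')
for c in coins(t): print(c)
mv(510,-250,300,90)
E
```

```text
17.85 [574.87829884  88.20193768 161.11995965]
0.74 [559.   12.5] [205.8 154.3] 10.7
(0.77, array([ 595.3, -363.3]), array([41.5, 43.7]), 17.0, array([356., 202.,  17.,  18.]))
(0.75, array([ 462.7, -527.2]), array([41.9, 44.5]), 10.9, array([411., 245.,  13.,  18.]))
(0.67, array([ 599. , -266.1]), array([40.9, 41.4]), 43.3, array([323., 203.,  15.,  21.]))
(0.66, array([ 417.4, -377.8]), array([43.7, 46.3]), -21.2, array([365., 262.,  18.,  18.]))
(0.64, array([ 504.9, -367.6]), array([42.6, 36.3]), -1.5, array([359., 233.,  14.,  15.]))
(0.64, array([ 536.3, -258.6]), array([40.6, 41. ]), 25.0, array([321., 224.,  16.,  13.]))
(0.59, array([ 621.3, -567. ]), array([41.6, 46.3]), 33.6, array([419., 191.,  22.,  19.]))
(0.52, array([ 418.5, -282.1]), array([40.1, 40.8]), 42.9, array([332., 262.,  19.,  16.]))
(0.44, array([ 505., -645.]), array([39.2, 42.2]), 7.9, array([450., 230.,  15.,  14.]))
mv [ 127.  -321.1 -138.3 -169.2]
```

View pics/w8.png

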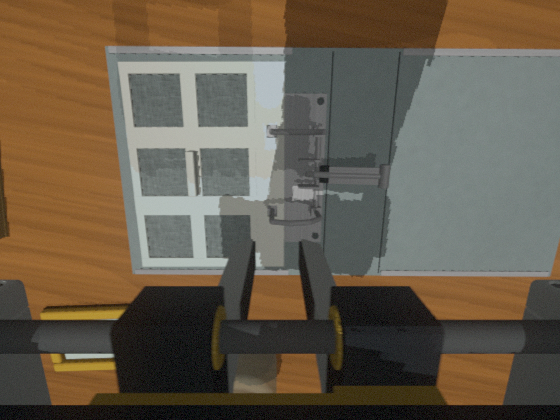

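Call:
arm_command --pt "0.7 40 -60 -40 10" --pt "0.7 80 -120 -80 20" --pt "0.7 130 -321 -130 100" --pt "0.7 130 -321 -130 100" --pt "0.7 130 -341 -130 100" --pt "0.7 130 -341 -130 100" --pt "0.7 130 -341 -130 100" --pt "0.7 130 -341 -130 100" --pt "0.7 130 -341 -130 100" --pt "0.7 130 -341 -130 100" --pt "0.7 130 -341 -130 100" --pt "0.7 130 -341 -130 100"

```text
clock: 19.5
eef_pos: [511.2, -270.6, 292.3]
eef_rot: [-3.141, -0.0, 1.586]
wrist_force: [1.2, 0.9, 0.1]
finger_gap: 65.7
finger_force: 0.0
```

Run:
```python
from h import *
p=imaging.camera('wrist'); save(p,'w9.png')
s=monitor.read_state(); P=s['eef_pos']; print(s['clock'],P,np.degrees(s['eef_rot']))
for c in coins(p): print(c)
```

```text
19.55 [ 511.21757679 -270.70938063  292.35209448] [-1.79992409e+02 -6.09343286e-03  9.08466348e+01]
(0.96, array([ 597.3, -364.3]), array([41.8, 43. ]), 19.6, array([330., 243.,  27.,  32.]))
(0.94, array([ 623.9, -568.2]), array([43.9, 40.9]), 29.6, array([340., 361.,  37.,  19.]))
(0.91, array([ 505.6, -367.9]), array([40.5, 43.6]), 0.1, array([272., 244.,  27.,  30.]))
(0.75, array([ 599.6, -266.9]), array([40.3, 42.6]), -42.4, array([338., 179.,  36.,  39.]))
(0.75, array([ 538.2, -261.3]), array([44.9, 43.5]), 27.5, array([296., 174.,  42.,  41.]))
(0.73, array([ 420.4, -281.9]), array([44.9, 43.4]), 43.4, array([214., 187.,  42.,  36.]))
```

View pics/w9.png

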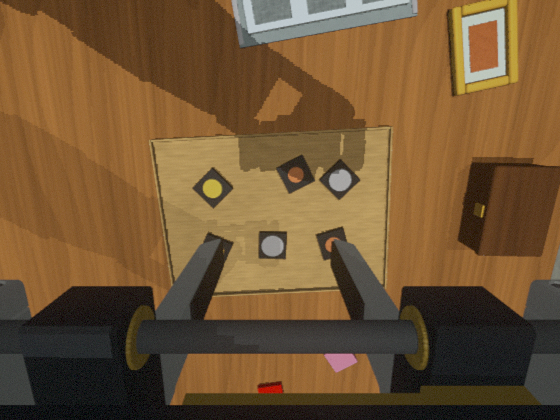

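```bash
cat >> h.py <<'E'
PG=((560.9,-0.6),10.75)
def place(x,y):
    w=fr(*PG,(x,y)); mv(w[0],w[1],29.5,PG[1])
E
python3 - <<'E'
from h import *
mv(538,-261,26,27)
E
```

```text
mv [  9.4  27.  266.4 -26.2]
```

Call:
arm_command --pt "0.62 9 27 60 -13" --pt "0.62 9 27 120 -26" --pt "0.62 9 27 180 -26" --pt "0.62 9 27 230 -26" --pt "0.62 9 27 260 -26" --pt "0.62 9 27 266.5 -26" --pt "0.62 9 27 266.5 -26" --pt "0.3 9 27 266.5 -26" --pt "0.3 9 27 266.5 -26" --pt "0.3 9 27 266.5 -26" --pt "0.3 9 27 266.5 -26" --pt "0.3 9 27 240 -26" --pt "0.3 9 27 200 -26" --pt "0.3 9 27 200 -26" --force 25

```text
clock: 21.35
eef_pos: [539.3, -262.5, 95.7]
eef_rot: [3.138, 0.005, 2.037]
wrist_force: [-0.2, -0.1, -0.3]
finger_gap: 41.3
finger_force: 24.9
```

Run:
```python
from h import *
p=imaging.camera('wrist'); save(p,'w10.png')
s=monitor.read_state(); print(s['eef_pos'],np.degrees(s['eef_rot'][2]),s['finger_gap'])
place(0,31)
```

```text
[ 538.45153867 -261.99620288   93.64080796] 116.7289716638766 41.72911006770429
mv [253.2 146.2  64.1  16. ]
```

View pics/w10.png

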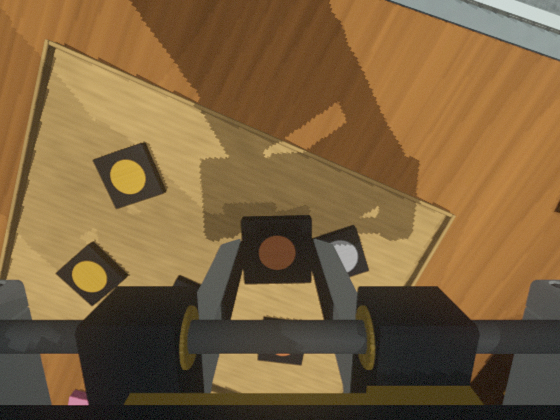

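```bash
cat >> h.py <<'E'
def held():
    p=imaging.camera('wrist'); s=monitor.read_state(); P=s['eef_pos']; a=s['eef_rot'][2]
    for d in trace(p,'coin1'):
        if abs(d['rect'][0]-277)<25 and abs(d['rect'][1]-252)<30:
            r=rectw(p,d['region'],P[2]-14); v=np.array(r[0])-P[:2]
            print('held tool off x,y',round(v[0]*np.cos(a)+v[1]*np.sin(a),1),round(v[0]*np.sin(a)-v[1]*np.cos(a),1),np.round(r[1],1),'gap',round(s['finger_gap'],1)); return
    print('not seen')
E
python3 - <<'E'
from h import *
held(); place(0,31)
E
```

```text
held tool off x,y 1.4 0.5 [41.9 44.1] gap 41.2
mv [252.4 146.7  62.1  16. ]
```

Call:
arm_command --pt "0.3 50 29 -5 0" --pt "0.3 100 58 -5 8" --pt "0.3 150 87 -5 16" --pt "0.3 200 117 -5 16" --pt "0.3 252 147 -5 16" --pt "0.3 252 147 0 16" --pt "0.3 252 147 30 16" --pt "0.3 252 147 52 16" --pt "0.3 252 147 61 16" --pt "0.3 252 147 62 16" --pt "0.3 252 147 62 16" --pt "0.56 252 147 62 16" --pt "0.56 252 147 62 16" --pt "0.56 252 147 62 16" --pt "0.56 252 147 20 16" --pt "0.56 252 147 -30 16" --pt "0.56 252 147 -50 16" --pt "0.56 252 147 -50 16"

```text
clock: 23.75
eef_pos: [556.5, 29.5, 143.8]
eef_rot: [3.139, 0.001, 1.758]
wrist_force: [-0.1, -1.1, -0.9]
finger_gap: 52.8
finger_force: 0.0
```

Run:
```python
from h import *
p=imaging.camera('wrist'); save(p,'w11.png')
s=monitor.read_state(); print(s['clock'],s['eef_pos'],np.degrees(s['eef_rot'][2]))
print(coins(p,15)); print(fr(*PG,(0,31)))
d=trace(p,'page')[0]; r=rectw(p,d['region'],9); print(np.round(r[0],1),np.round(r[1],1),round(r[2],1))
mv(599.8,-266.7,60,46)
```

```text
23.8 [555.91757494  29.45416992 142.23675728] 100.72545211423062
[(0.61, array([555.5,  30.8]), array([42.2, 44.9]), 11.8, array([276., 204.,  44.,  48.]))]
[555.11775488  29.85596233]
[558.5  11.8] [204.7 152.5] 10.8
mv [-299.2  -11.5   81.1  -35.3]
```

View pics/w11.png

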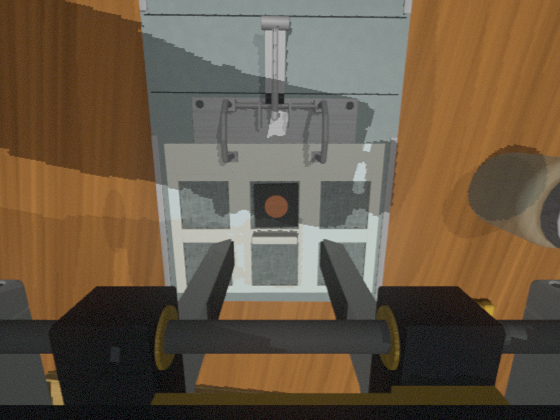

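Call:
arm_command --pt "0.62 -60 -2 0 -8" --pt "0.62 -120 -5 0 -17" --pt "0.62 -180 -7 0 -26" --pt "0.62 -240 -9 20 -35" --pt "0.62 -299 -11.5 40 -35" --pt "0.62 -299 -11.5 60 -35" --pt "0.62 -299 -11.5 90 -35" --pt "0.62 -299 -11.5 110 -35" --pt "0.62 -299 -11.5 115 -35" --pt "0.62 -299 -11.5 115 -35" --pt "0.3 -299 -11.5 115 -35" --pt "0.3 -299 -11.5 115 -35" --pt "0.3 -299 -11.5 115 -35" --pt "0.3 -299 -11.5 115 -35" --pt "0.3 -299 -11.5 80 -35" --pt "0.3 -299 -11.5 50 -35" --pt "0.3 -299 -11.5 50 -35" --pt "0.3 -299 -11.5 50 -35"

```text
clock: 26.15
eef_pos: [599.8, -266.3, 91.1]
eef_rot: [-3.141, -0.002, 2.369]
wrist_force: [-1.4, -0.2, -0.9]
finger_gap: 41.5
finger_force: 25.0
```

Run:
```python
from h import *
held(); s=monitor.read_state(); print(s['eef_pos']); place(68,31)
```

```text
held tool off x,y 0.5 0.2 [42. 44.] gap 41.0
[ 599.74017853 -266.21963951   90.82410106]
mv [199.7 236.5  61.3  35. ]
```

Call:
arm_command --pt "0.3 40 47 -5 9" --pt "0.3 80 94 -5 18" --pt "0.3 120 141 -5 27" --pt "0.3 160 189 -5 35" --pt "0.3 199.5 236.5 -5 35" --pt "0.3 199.5 236.5 0 35" --pt "0.3 199.5 236.5 30 35" --pt "0.3 199.5 236.5 52 35" --pt "0.3 199.5 236.5 60 35" --pt "0.3 199.5 236.5 61 35" --pt "0.3 199.5 236.5 61 35" --pt "0.56 199.5 236.5 61 35" --pt "0.56 199.5 236.5 61 35" --pt "0.56 199.5 236.5 61 35" --pt "0.56 199.5 236.5 20 35" --pt "0.56 199.5 236.5 -30 35" --pt "0.56 199.5 236.5 -50 35" --pt "0.56 199.5 236.5 -50 35" --pt "0.56 199.5 236.5 -50 35"

```text
clock: 28.62
eef_pos: [622.1, 42.1, 141.1]
eef_rot: [-3.14, -0.0, 1.758]
wrist_force: [-0.2, -0.8, -0.7]
finger_gap: 52.4
finger_force: 0.0
```

```bash
cat >> h.py <<'E'
def chk():
    p=imaging.camera('wrist'); s=monitor.read_state(); print(s['clock'],s['eef_pos'],np.degrees(s['eef_rot'][2]))
    a=np.radians(PG[1])
    for c in coins(p,15):
        v=c[1]-np.array(PG[0]); print(c[0],'page xy',np.round([v[0]*np.cos(a)+v[1]*np.sin(a),-v[0]*np.sin(a)+v[1]*np.cos(a)],1),c[2],c[3])
E
python3 - <<'E'
from h import *
chk()
mv(420,-282,26,43)
E
```

```text
28.675 [622.00296993  42.11539512 140.84743806] 100.72252527218905
0.71 page xy [ 1.4 31.8] [43.9 42.9] 10.8
0.62 page xy [68.7 29.5] [42.2 42.1] 10.9
mv [-280.9 -258.8  114.9  -32.3]
```

Call:
arm_command --pt "0.62 -42 -38 0 -8" --pt "0.62 -84 -76 0 -16" --pt "0.62 -126 -114 0 -24" --pt "0.62 -168 -152 0 -32" --pt "0.62 -210 -190 20 -32" --pt "0.62 -250 -230 40 -32" --pt "0.62 -281 -259 60 -32" --pt "0.62 -281 -259 90 -32" --pt "0.62 -281 -259 110 -32" --pt "0.62 -281 -259 115 -32" --pt "0.62 -281 -259 115 -32" --pt "0.3 -281 -259 115 -32" --pt "0.3 -281 -259 115 -32" --pt "0.3 -281 -259 115 -32" --pt "0.3 -281 -259 115 -32" --pt "0.3 -281 -259 80 -32" --pt "0.3 -281 -259 50 -32" --pt "0.3 -281 -259 50 -32" --pt "0.3 -281 -259 50 -32"

```text
clock: 31.1
eef_pos: [420.0, -281.9, 91.6]
eef_rot: [-3.141, -0.001, 2.317]
wrist_force: [0.1, -0.4, -0.8]
finger_gap: 41.2
finger_force: 25.0
```

Run:
```python
from h import *
held(); s=monitor.read_state(); print(s['eef_pos']); place(-68,31)
```

```text
held tool off x,y 1.8 -0.2 [41.6 43.8] gap 40.6
[ 419.91901575 -281.81884532   91.2819401 ]
mv [173.3 253.1  61.8  32. ]
```

Call:
arm_command --pt "0.3 35 50 -5 8" --pt "0.3 70 100 -5 16" --pt "0.3 105 150 -5 24" --pt "0.3 140 200 -5 32" --pt "0.3 172.5 252.5 -5 32" --pt "0.3 172.5 252.5 0 32" --pt "0.3 172.5 252.5 30 32" --pt "0.3 172.5 252.5 52 32" --pt "0.3 172.5 252.5 60 32" --pt "0.3 172.5 252.5 61.5 32" --pt "0.3 172.5 252.5 61.5 32" --pt "0.56 172.5 252.5 61.5 32" --pt "0.56 172.5 252.5 61.5 32" --pt "0.56 172.5 252.5 61.5 32" --pt "0.56 172.5 252.5 20 32" --pt "0.56 172.5 252.5 -30 32" --pt "0.56 172.5 252.5 -50 32" --pt "0.56 172.5 252.5 -50 32" --pt "0.56 172.5 252.5 -50 32"

```text
clock: 33.58
eef_pos: [488.4, 15.9, 141.3]
eef_rot: [-3.14, -0.0, 1.758]
wrist_force: [-0.2, 0.1, -0.6]
finger_gap: 52.7
finger_force: 0.0
```

Run:
```python
from h import *
chk()
t=imaging.camera('top')
for c in coins(t): print(c[:4])
mv(505.5,-368,140,0)
```

```text
33.625 [488.29520541  15.89790309 141.18105523] 100.72480701515231
0.95 page xy [67.4 30.3] [43.7 41. ] 10.8
0.93 page xy [-67.4  30.3] [41.5 43.1] 11.9
0.82 page xy [ 0.8 33. ] [43.7 44.7] 10.8
(0.7, array([ 461.9, -527.2]), array([42.9, 44.5]), 9.7)
(0.64, array([ 418.4, -378.5]), array([44.2, 43.1]), -23.3)
(0.64, array([ 505.4, -646.3]), array([38.5, 40.6]), 9.7)
(0.55, array([ 620.4, -565.6]), array([43.4, 42.6]), 35.9)
(0.52, array([ 596.1, -364. ]), array([40.5, 41.8]), 17.0)
mv [-380.3  -54.8    1.5   10.7]
```

Call:
arm_command --pt "0.62 -60 -10 0 5" --pt "0.62 -120 -20 0 10" --pt "0.62 -180 -30 0 10" --pt "0.62 -240 -38 0 10" --pt "0.62 -300 -45 -10 10" --pt "0.62 -340 -55 -30 10" --pt "0.62 -340 -55 -30 10" --pt "0.62 -340 -55 -30 10"

```text
clock: 34.78
eef_pos: [497.8, -327.8, 171.5]
eef_rot: [-3.14, -0.001, 1.583]
wrist_force: [0.1, 0.7, 0.5]
finger_gap: 57.9
finger_force: 0.0
```

Run:
```python
from h import *
p=imaging.camera('wrist'); s=monitor.read_state(); print(s['clock'],s['eef_pos'],np.degrees(s['eef_rot'][2]))
for c in coins(p): print(c)
mv(505.5,-368,26,0)
```

```text
34.825 [ 497.96828753 -327.39022911  171.54851797] 90.76441851263085
(0.73, array([ 505.7, -368.1]), array([43.9, 43. ]), -0.5, array([283., 235.,  42.,  43.]))
(0.72, array([ 419.3, -377.6]), array([44.5, 40.5]), -24.3, array([206., 239.,  47.,  41.]))
(0.61, array([ 596.7, -364.6]), array([43.4, 45.2]), 18.3, array([368., 234.,  49.,  43.]))
mv [-40.8   6.9 145.7   0.8]
```

Call:
arm_command --pt "0.62 -41 7 40 1" --pt "0.62 -41 7 90 1" --pt "0.62 -41 7 130 1" --pt "0.62 -41 7 145.5 1" --pt "0.62 -41 7 145.5 1" --pt "0.3 -41 7 145.5 1" --pt "0.3 -41 7 145.5 1" --pt "0.3 -41 7 145.5 1" --pt "0.3 -41 7 145.5 1" --pt "0.3 -41 7 110 1" --pt "0.3 -41 7 80 1" --pt "0.3 -41 7 80 1" --pt "0.3 -41 7 80 1"

```text
clock: 36.5
eef_pos: [505.2, -369.1, 91.6]
eef_rot: [-3.141, -0.001, 1.566]
wrist_force: [-0.2, 0.7, -1.7]
finger_gap: 41.1
finger_force: 25.0
```

Run:
```python
from h import *
held(); s=monitor.read_state(); print(s['eef_pos']); place(68,-31)
```

```text
held tool off x,y 2.4 0.8 [43.1 41.1] gap 41.3
[ 505.10955034 -368.98922944   91.1483202 ]
mv [351.2 126.7  61.6 -11. ]
```

Call:
arm_command --pt "0.3 58 21 -5 -5" --pt "0.3 116 42 -5 -11" --pt "0.3 174 63 -5 -11" --pt "0.3 232 84 -5 -11" --pt "0.3 290 105 -5 -11" --pt "0.3 350 126.5 -5 -11" --pt "0.3 350 126.5 0 -11" --pt "0.3 350 126.5 30 -11" --pt "0.3 350 126.5 52 -11" --pt "0.3 350 126.5 60 -11" --pt "0.3 350 126.5 61.5 -11" --pt "0.3 350 126.5 61.5 -11" --pt "0.56 350 126.5 61.5 -11" --pt "0.56 350 126.5 61.5 -11" --pt "0.56 350 126.5 61.5 -11" --pt "0.56 350 126.5 20 -11" --pt "0.56 350 126.5 -30 -11" --pt "0.56 350 126.5 -50 -11" --pt "0.56 350 126.5 -50 -11"

```text
clock: 38.98
eef_pos: [634.3, -20.0, 143.9]
eef_rot: [3.139, 0.001, 1.758]
wrist_force: [-0.1, 0.1, -1.2]
finger_gap: 52.3
finger_force: 0.0
```

Run:
```python
from h import *
chk()
mv(596.7,-364.5,26,18)
```

```text
39.025 [633.70323153 -19.9333505  142.22567922] 100.72554705607982
0.93 page xy [-65.5  29.1] [45.5 42.4] 10.9
0.75 page xy [ 68.4 -31.8] [41.7 42.3] 10.8
0.59 page xy [ 1.5 30. ] [43.8 44. ] 10.8
0.57 page xy [69.1 28.8] [41.7 41.5] 10.8
mv [-331.8 -100.1  115.2   -7.3]
```

Call:
arm_command --pt "0.62 -57 -17 0 -7" --pt "0.62 -114 -34 0 -7" --pt "0.62 -171 -51 0 -7" --pt "0.62 -228 -68 0 -7" --pt "0.62 -285 -85 20 -7" --pt "0.62 -332 -100 40 -7" --pt "0.62 -332 -100 60 -7" --pt "0.62 -332 -100 90 -7" --pt "0.62 -332 -100 110 -7" --pt "0.62 -332 -100 115 -7" --pt "0.62 -332 -100 115 -7" --pt "0.3 -332 -100 115 -7" --pt "0.3 -332 -100 115 -7" --pt "0.3 -332 -100 115 -7" --pt "0.3 -332 -100 115 -7" --pt "0.3 -332 -100 80 -7" --pt "0.3 -332 -100 50 -7" --pt "0.3 -332 -100 50 -7" --pt "0.3 -332 -100 50 -7"

```text
clock: 41.45
eef_pos: [596.8, -364.5, 91.0]
eef_rot: [-3.141, -0.001, 1.88]
wrist_force: [-0.7, -0.3, -0.7]
finger_gap: 41.0
finger_force: 25.0
```

Run:
```python
from h import *
held(); s=monitor.read_state(); print(s['eef_pos']); place(0,-31)
```

```text
held tool off x,y 0.9 0.6 [42.2 44.6] gap 41.4
[ 596.74070321 -364.4270199    90.69487164]
mv [326.7  72.8  61.2   7. ]
```

Call:
arm_command --pt "0.3 58 13 -5 7" --pt "0.3 116 26 -5 7" --pt "0.3 174 39 -5 7" --pt "0.3 232 52 -5 7" --pt "0.3 290 65 -5 7" --pt "0.3 326.5 73 -5 7" --pt "0.3 326.5 73 0 7" --pt "0.3 326.5 73 30 7" --pt "0.3 326.5 73 52 7" --pt "0.3 326.5 73 60 7" --pt "0.3 326.5 73 61 7" --pt "0.3 326.5 73 61 7" --pt "0.56 326.5 73 61 7" --pt "0.56 326.5 73 61 7" --pt "0.56 326.5 73 61 7" --pt "0.56 326.5 73 20 7" --pt "0.56 326.5 73 -30 7" --pt "0.56 326.5 73 -50 7" --pt "0.56 326.5 73 -50 7"

```text
clock: 43.92
eef_pos: [568.0, -31.6, 143.8]
eef_rot: [3.139, 0.001, 1.758]
wrist_force: [0.3, 0.7, -0.8]
finger_gap: 52.8
finger_force: 0.0
```

Run:
```python
from h import *
chk()
mv(419,-378,26,-23)
```

```text
43.975 [567.38730314 -31.49544136 142.26501984] 100.72658696096588
0.9 page xy [ 67.7 -31.3] [43.9 43.4] 10.8
0.88 page xy [-66.7  29.3] [43.  42.4] 10.8
0.8 page xy [68.8 29. ] [43.8 41.6] 10.8
0.63 page xy [  1.  -31.7] [41.3 42.4] 10.8
0.58 page xy [ 1.3 31.1] [42.  41.6] 12.3
mv [-312.9 -209.9  115.4   33.7]
```

Call:
arm_command --pt "0.62 -50 -34 0 8" --pt "0.62 -100 -68 0 17" --pt "0.62 -150 -102 0 26" --pt "0.62 -200 -136 0 34" --pt "0.62 -250 -170 20 34" --pt "0.62 -300 -204 40 34" --pt "0.62 -313 -210 60 34" --pt "0.62 -313 -210 90 34" --pt "0.62 -313 -210 110 34" --pt "0.62 -313 -210 115 34" --pt "0.62 -313 -210 115 34" --pt "0.3 -313 -210 115 34" --pt "0.3 -313 -210 115 34" --pt "0.3 -313 -210 115 34" --pt "0.3 -313 -210 115 34" --pt "0.3 -313 -210 80 34" --pt "0.3 -313 -210 50 34" --pt "0.3 -313 -210 50 34" --pt "0.3 -313 -210 50 34"

```text
clock: 46.4
eef_pos: [419.0, -377.8, 91.4]
eef_rot: [-3.14, -0.0, 1.165]
wrist_force: [-0.3, -0.6, -0.7]
finger_gap: 41.0
finger_force: 25.0
```

Run:
```python
from h import *
held(); s=monitor.read_state(); print(s['eef_pos']); place(-68,-31)
```

```text
held tool off x,y 1.2 1.0 [42.6 41.4] gap 41.3
[ 418.91961827 -377.70752237   91.14503729]
mv [338.8 -57.6  61.6 -34. ]
```

Call:
arm_command --pt "0.3 58 -10 -5 -8" --pt "0.3 116 -20 -5 -17" --pt "0.3 174 -30 -5 -26" --pt "0.3 232 -40 -5 -34" --pt "0.3 290 -50 -5 -34" --pt "0.3 338.5 -57.5 -5 -34" --pt "0.3 338.5 -57.5 0 -34" --pt "0.3 338.5 -57.5 30 -34" --pt "0.3 338.5 -57.5 52 -34" --pt "0.3 338.5 -57.5 60 -34" --pt "0.3 338.5 -57.5 61.5 -34" --pt "0.3 338.5 -57.5 61.5 -34" --pt "0.56 338.5 -57.5 61.5 -34" --pt "0.56 338.5 -57.5 61.5 -34" --pt "0.56 338.5 -57.5 61.5 -34" --pt "0.56 338.5 -57.5 20 -34" --pt "0.56 338.5 -57.5 -30 -34" --pt "0.56 338.5 -57.5 -90 -34" --pt "0.56 338.5 -57.5 -110 -34" --pt "0.56 338.5 -57.5 -110 -34"

```text
clock: 49.0
eef_pos: [500.7, -44.5, 203.6]
eef_rot: [3.139, 0.001, 1.758]
wrist_force: [-0.7, 0.4, -0.2]
finger_gap: 52.9
finger_force: 0.0
```

Run:
```python
from h import *
chk()
p=imaging.camera('wrist')
for t,z in [('lever',25),('page',9)]:
    d=trace(p,t)[0]; r=rectw(p,d['region'],z); print(t,d['p'],np.round(r[0],1),np.round(r[1],1),r[2])
```

```text
49.05 [500.15451222 -44.42488655 202.08593378] 100.72858530521931
0.85 page xy [67.4 29.4] [45.3 41.5] 10.8
0.8 page xy [-67.6  29.7] [42.4 42.3] 11.7
0.8 page xy [ 67.3 -31.2] [44.5 41.9] 10.8
0.69 page xy [-66.5 -32.5] [42.6 41.9] 10.8
0.64 page xy [  1.2 -32.4] [44.  41.9] 10.8
0.62 page xy [ 0.7 31.4] [42.9 41.5] 11.2
lever 0.71 [750.4  76.3] [50.  74.6] 23.88569450378418
page 0.6 [558.4  12.4] [204.6 153.6] 10.843371391296387
```

```bash
python3 -c "
from h import *
print(job.sign_off())"
```

```text
the job is handed in; nothing more can be done
None
```

The page is on both posts with the rings locked shut, all six coin cases measured in their own recesses (three in each row), and the frame, the jar and the look-alikes were left alone; handed in at about 49 s.

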